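# Measure out and hold the doll's-house chandelier

### The job

Pull the tape's end tab out until it stands level with the nose of the little pale wooden marker block and let go of it; the tape locks where it is left. Then lift the model chandelier by its stem off its wooden stand and hold it upright and still in the air with its bottom tip straight above the tab, about 10 cm over the tab's top, ready for a colleague to tie its chain. Finish while still holding it there: do not put it down, leave the tape at the mark, and do not tip the chandelier or disturb the nutcracker, the parcels or the little fir tree.

Things in the scene. Friction and masses are not known exactly. Their poses are not given: they have to be found in the camera images.
- panel: Fixed plank panel 320 x 150 x 10 mm with a 28 mm high skirting at its near end. A self-locking tape measure lies on it: grey case 104 x 40 x 40 mm, top 50 mm over the table, mouth at panel x = -49 mm. Origin: centre of the underside, on the table. x: the way the blade pulls out, away from the robot to within 0.35 rad; y across, z up. It stands left or right of the robot.
- blade (a joint): How far the tape is pulled out, m: 0 fully in, 0.11 the most; grows as the tab moves along the panel's +x. A light return spring (about 2 N) is outdone by a lock of about 5 N of friction: the pull takes up to about 7 N and the tab stays where it is let go.
- tab (a point): Middle of the top of the tape's upright steel end tab, 60 mm above the table. The tab is a plate 12 mm thick along the panel's x, 24 mm wide across it, from 12 to 60 mm above the table, on the panel's centre line at panel x = 5 mm + the blade joint value. At least 43 mm are free between it and the case. The flat blade behind it is 20 mm wide, 17 mm above the table.
- marker: Fixed pale wooden block, 14 mm high, 16 mm along the blade, 35 mm across, on the panel at its +y side, with a pointed nose towards the blade. Origin: under the nose's tip, on the panel's top (10 mm above the table), 35 mm beside the blade's centre line. Axes as the panel's. The tab is level with it when the tab's middle has the same place along the panel's x.
- stand: Fixed turned stand of pale wood, 80 mm high, foot 100 mm across, top 76 mm across, with a round hollow in its top. Origin: centre of its underside, on the table. The chandelier's finial hangs 30 mm deep in the hollow and its hub rests on the rim.
- chandelier: Brass, 167 mm high, 138 mm across, 0.2 to 0.4 kg, balanced. Origin: its lowest point, on its axis, at the start 50 mm above the table; z up the stem. Heights over the origin: finial (24 mm across) 0 to 30 mm, hub (68 mm across) 30 to 54, tops of the six candles, 60 mm off the axis, 86; bare round stem, 14 mm across, 54 to 150; end ball, 18 mm across, at 158. Grip the stem at about 130.
- nutcracker: Red soldier nutcracker figure, 136 mm high, foot 64 mm across; loose, to be left alone. Origin: centre of its underside.
- parcels: Two gift parcels glued one on the other, 85 x 65 x 63 mm; loose, to be left alone. Origin: centre of the underside.
- fir: Little green fir tree, 120 mm high, 68 mm across; loose, to be left alone. Origin: centre of its underside.
Things that resemble listed ones, but are neither listed nor needed, are in the scene too. Leave any yellow look-alike of the stand alone.

How it is judged:
On the way, in this order (a step that is already met when the one before it is completed fails the run):
1. the tape's tab stands level with the marker's nose and has been let go (x of tab in the frame of marker between -0.008 and 0.008 m and contact force between the fingers and panel below 0.2 N), for 0.3 s.
2. the chandelier is lifted clear of its stand, held in the fingers (z of chandelier in the frame of stand above 0.09 m and contact force between the fingers and chandelier above 1 N), for 0.2 s.
At the end, for the whole second after the job is handed in: The tab is within 8 mm of the marker's nose along the tape and nobody touches the tape; the chandelier is held in the fingers alone, its bottom tip within 20 mm sideways of the tab's middle and 65 to 135 mm above the tab's top, within 0.1 rad of upright and still (all of step 1 and z of chandelier in the frame of panel between 0.125 and 0.195 m and horizontal distance between chandelier and tab below 0.02 m and angle between chandelier's own z axis and vertical below 0.1 rad and linear speed of chandelier below 0.02 m/s and angular speed of chandelier below 0.15 rad/s and contact force between the fingers and chandelier above 1 N and contact force between chandelier and panel below 0.1 N and contact force between chandelier and stand below 0.1 N and contact force between chandelier and marker below 0.1 N); the arm keeps its last pose, push and grip.
It fails at once if the chandelier is tipped by more than 0.5 rad (angle between chandelier's own z axis and vertical above 0.5 rad).
It fails at once if the nutcracker, the parcels or the fir tree is moved by more than 20 mm or knocked over (distance of any of nutcracker, parcels, fir from where it was at the start of the episode above 0.02 m or angle between any of nutcracker, parcels, fir's own z axis and vertical above 0.5 rad).
It also fails if it takes over 62 s, if anything falls off the work surface, if the arm or the gripper's body presses on something with over 40 N, if the wrist force passes 120 N, or if a joint passes its speed limit or range.

### The arm

A 6-joint arm with a two-finger parallel gripper is mounted at the origin on the work surface. World frame = base frame: x ahead of the robot, y to its left, z up, the work surface at z = 0. Lengths are in m, angles in rad, forces in N, time in s.
With the tool pointing down it reaches from about 0.3 to 1 m from the base axis. Payload 5.1 kg.
Tool frame: the origin (TCP) lies at the very end of the fingers, on their centre line; the grasp point (between the pads) lies 19 mm behind it; z points along the fingers, y is the line along which they close (so a half turn about z gives the same grasp; the last joint's range is limited). The gripper opens to 95 mm and grips with 3 to 60 N. Pads are 20 mm wide; open, the fingers measure 119 mm over their backs; the gripper's body (75 mm by 180 mm) begins 59 mm behind the grasp point.
Start: joints at [1.166, 0.124, 1.65, -0, 1.367, -0.083], TCP at [0.206, 0.617, 0.215] pointing down, gripper open.
Joint ranges: [-2.61, 2.61], [-1.02, 2.33], [0.03, 2.71], [-1.35, 4.49], [0.32, 2.68], [-2.91, 2.91]. Speed limits (rad/s): [2.57, 2.57, 3.14, 3.14, 3.14, 3.14].

### API

Orientations are given as a unit quaternion [x, y, z, w].
In Python, from bench import robot gives the robot as it stands.
- The arm moves only by the tool apply_moves, never from a script. Its argument "commands" is a list that holds one entry, the list of rows, each a list of 5 numbers: the closure, from -1 (fully open) to 1 (shut), so that 0 is half open, then the shift along the world's x, y, z in mm, then the turn about the world's z in rad. A call has 1 to 20 rows; each row is the pose to reach, as a shift and turn from the pose commanded when the call began; what a row does not reach only later rows make up. A row lasts 1/10 s, in which the tool goes at most 50 mm and 8.59 degrees, less where a joint would pass 70% of its speed; a pose out of reach is approached as far as the arm can. A call with a gripper value outside its range is refused whole. The fingers move at their own pace and stop on an object; "grip_force" is the grip in N (left out, the last holds). Time passes only in rows, so rows that repeat a pose let the fingers close. It gives the time, the measured TCP pose, the force, the opening and the grip force at its end, in the units of the state.
- robot.read_state(): the state, without advancing time (a new reading comes with each control period).
- robot.snapshot(name): name is "side" or "top" or "wrist"; returns a dict with "color" (480x640x3 uint8, red, green, blue), "range_z" (480x640 float32, m along the optical axis (not along the pixel's ray), 0 where there is no reading), "K" (3x3 intrinsics, pixels), "extrinsics" (4x4, takes a point from camera to world coordinates). Camera axes: x right, y down, z forward; pixel columns grow to the right and rows downward; lengths in m; the calibration is good to about 2 mm. A picture is of the moment at which its call begins.
- robot.close_job(): hands the job in; it is judged then, once.
The state is a dict: "time_s": time; "q": joint angles; "qd": joint speeds; "effort": joint torques, N m; "tcp_pos": TCP position; "tool_rot": TCP orientation; "force": force on the tool from outside, world axes, zero at the start; "moment": the same for the moment, N m; "grip_width": finger opening in m; "finger_force": force on a finger pad.
Only numpy, scipy, OpenCV 4.12 (cv2) and the standard library are available. Lean on these libraries where they do the work, as an engineer would, in place of code of your own. Each camera call takes 0.05 s, during which the arm holds its last target. There are 200 camera calls.

## Working session

There is one attempt and no reset: what is moved stays moved. The work goes in short steps, Python scripts to look and compute and a tool call to move; the robot and the scene stay as the last step left them, time stands still between calls to the robot, and variables do not carry over. Pictures are saved under pics/ and viewed, at most 10 in all, crops included, and the job is handed in when it is done.

Besides the shell and the picture viewer there is one more tool, called as name([rows], argument=value, ...), one row to a line, values as JSON. apply_moves: Moves the arm, as the interface text tells. Its arguments: {"type":"object","properties":{"commands":{"type":"array"},"grip_force":{"type":"number"}},"required":["commands"]}

```bash
mkdir -p pics; cat > h.py <<'E'
from bench import robot
import numpy as np, cv2
def snap(n,tag):
    s=robot.snapshot(n); np.savez(f'{tag}.npz',**s); cv2.imwrite(f'pics/{tag}.png',s['color'][:,:,::-1]); return s
def cloud(s):
    z=s['range_z']; v,u=np.mgrid[:480,:640]; K=s['K']
    p=np.stack([(u-K[0,2])/K[0,0]*z,(v-K[1,2])/K[1,1]*z,z],-1)
    w=p@s['extrinsics'][:3,:3].T+s['extrinsics'][:3,3]; w[z==0]=np.nan; return w
E
python3 - <<'E'
from h import *
for n in('top','side'):
    s=snap(n,n+'1'); print(s['extrinsics'],s['K'])
st=robot.read_state(); print(st)
E
```

```text
[[-0.01364894 -0.99285767  0.11852153  0.44499525]
 [-0.99989232  0.0129135  -0.00697091  0.01420852]
 [ 0.0053906  -0.11860392 -0.99292701  1.27185005]
 [ 0.          0.          0.          1.        ]] [[494.57344106   0.         321.28655534]
 [  0.         494.57344106 236.79795165]
 [  0.           0.           1.        ]]
[[-0.9643358  -0.17668217  0.19707837  0.33579181]
 [-0.26401015  0.69509827 -0.66868307  0.78040372]
 [-0.01884446 -0.69686571 -0.71695402  0.88338386]
 [ 0.          0.          0.          1.        ]] [[467.02358144   0.         325.84519089]
 [  0.         467.02358144 238.93375689]
 [  0.           0.           1.        ]]
{'time_s': 0.1, 'q': array([ 1.16641297e+00,  1.24447455e-01,  1.65154800e+00, -9.23100664e-06,
        1.36751061e+00, -8.25898249e-02]), 'qd': array([ 0.00060425, -0.00126958, -0.00291276, -0.00016029,  0.00119019,
       -0.0005877 ]), 'effort': array([ 5.51615231e-04, -4.18888128e+01, -3.61092889e+01,  7.77175999e-02,
        4.62832104e-02, -9.28565350e-05]), 'tcp_pos': array([0.20536514, 0.61608239, 0.21349883]), 'tool_rot': array([ 1.60202459e-01,  9.87083713e-01, -9.29579448e-04, -2.26264791e-04]), 'force': array([0.59634377, 0.12193656, 0.75470673]), 'moment': array([0.03598927, 0.01718215, 0.02001943]), 'finger_force': 0.0, 'grip_width': 0.09536383689431749}
```

View pics/top1.png

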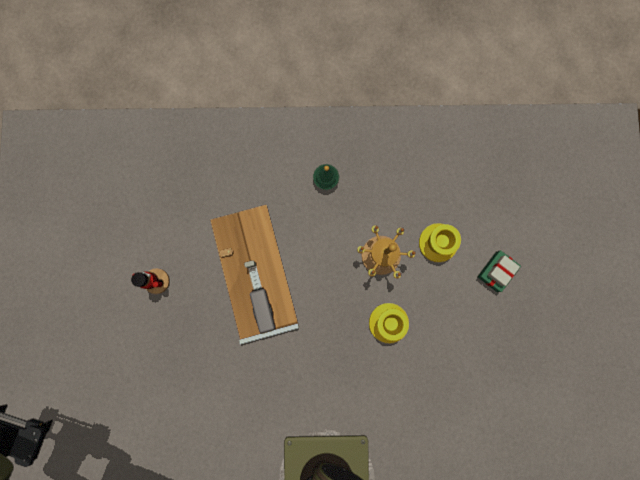

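View pics/side1.png

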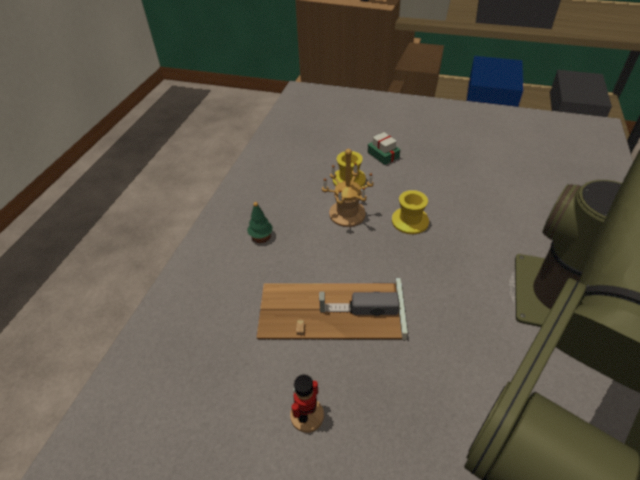

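The top view shows the panel at about (255,275), the tab at (250,264), the marker's nose at about (232,252), and the chandelier at (384,255) with its ball at (392,247). The fir, nutcracker and parcels are well apart from these. Next I'll turn these into positions.

```bash
cat > m.py <<'E'
from h import *
s=np.load('top1.npz'); w=cloud(s); c=s['color'].astype(int)
hsv=cv2.cvtColor(s['color'],cv2.COLOR_RGB2HSV).astype(int)
v,u=np.mgrid[:480,:640]
R=(u>205)&(u<305)&(v>195)&(v<350)
m=(R&(w[...,2]>.005)&(w[...,2]<.016)&(hsv[...,1]>80)).astype(np.uint8)
print('tab z',np.nanmedian(w[R&(m>0)][:,2]))
pts=w[R&(w[...,2]>.005)][:,:2]
r=cv2.minAreaRect((pts*1000).astype(np.float32)); print('panel rect',r,cv2.boxPoints(r))
T=(abs(u-250)<8)&(abs(v-265)<6)
for y in range(258,274): print(y,[(int(1000*w[y,x,2])) for x in range(240,264)])
for y in range(245,262): print(y,[(int(1000*w[y,x,2])) for x in range(214,238)])
C=(u>350)&(u<418)&(v>220)&(v<285)
for a,b in((.195,.22),(.15,.195),(.11,.15),(.09,.11),(.06,.085),(.01,.03)):
    p=w[C&(w[...,2]>a)&(w[...,2]<b)]; print(a,len(p),p.mean(0),p.min(0),p.max(0)) if len(p) else 0
E
python3 m.py
```

```text
tab z 0.0102425897649433
panel rect ((510.733642578125, 177.11668395996094), (390.79901123046875, 248.63059997558594), 0.18343006074428558) [[314.93716  300.8058  ]
 [315.73312   52.176464]
 [706.53015   53.42758 ]
 [705.73413  302.05692 ]]
258 [8, 10, 8, 7, 8, 10, 11, 12, 10, 9, 9, 11, 12, 14, 9, 11, 17, 11, 13, 14, 6, 15, 7, 9]
259 [14, 13, 10, 7, 9, 12, 8, 9, 12, 10, 11, 7, 8, 12, 9, 14, 10, 6, 7, 11, 13, 9, 8, 9]
260 [9, 9, 10, 8, 13, 11, 16, 12, 10, 9, 7, 11, 61, 57, 12, 8, 11, 12, 17, 14, 8, 6, 7, 9]
261 [11, 10, 10, 7, 10, 13, 9, 11, 59, 60, 62, 56, 59, 60, 50, 22, 9, 9, 11, 11, 9, 7, 11, 11]Traceback (most recent call last):
  File "m.py", line 11, in <module>
    for y in range(258,274): print(y,[(int(1000*w[y,x,2])) for x in range(240,264)])
                                       ~~~^^^^^^^^^^^^^^^
ValueError: cannot convert float NaN to integer
```

```bash
cat > m.py <<'E'
from h import *
s=np.load('top1.npz'); w=cloud(s); K=s['K'];X=s['extrinsics']
hsv=cv2.cvtColor(s['color'],cv2.COLOR_RGB2HSV).astype(int)
v,u=np.mgrid[:480,:640]
def at(u,v,z):
    d=X[:3,:3]@np.linalg.solve(K,np.array([u,v,1.])); return X[:3,3]+d*(z-X[2,3])/d[2]
R=(u>205)&(u<305)&(v>195)&(v<350)
m=(R&(hsv[...,1]>90)).astype(np.uint8); m=cv2.morphologyEx(m,cv2.MORPH_OPEN,np.ones((3,3)))
pts=np.array([at(a,b,.01)[:2] for a,b in zip(u[m>0],v[m>0])])
r=cv2.minAreaRect((pts*1000).astype(np.float32)); print('panel',r,cv2.boxPoints(r))
Tm=R&(w[...,2]>.052)&(w[...,2]<.07); q=w[Tm]; print('tab',len(q),u[Tm].mean(),v[Tm].mean(),at(u[Tm].mean(),v[Tm].mean(),.06))
Mm=R&(w[...,2]>.018)&(w[...,2]<.032)&(u<240)&(v<275); Mm=cv2.morphologyEx(Mm.astype(np.uint8),cv2.MORPH_OPEN,np.ones((3,3)))>0
print('marker',Mm.sum(),[at(a,b,.024)[:2].round(4).tolist() for a,b in((u[Mm].mean(),v[Mm].mean()),(232,252))],u[Mm].min(),u[Mm].max(),v[Mm].min(),v[Mm].max())
C=(u>350)&(u<418)&(v>220)&(v<285)
for a,b in((.195,.22),(.15,.195),(.11,.15),(.09,.11),(.06,.085)):
    p=w[C&(w[...,2]>a)&(w[...,2]<b)]; print(a,len(p),p.mean(0).round(3),p.min(0).round(3),p.max(0).round(3)) if len(p) else 0
for n,(a,b) in dict(fir=(326,178),nut=(150,281),par=(499,272)).items(): print(n,at(a,b,.05).round(3))
E
python3 m.py; python3 - <<'E'
import cv2
i=cv2.imread('pics/top1.png')[200:350,200:430]
cv2.imwrite('pics/c1.png',cv2.resize(i,(797,520),interpolation=2))
E
```

```text
panel ((511.79364013671875, 180.05706787109375), (314.7441711425781, 150.00721740722656), 14.522125244140625) [[340.64203  213.20271 ]
 [378.2569    67.988106]
 [682.94525  146.91142 ]
 [645.3304   292.12604 ]]
tab 182 258.14835164835165 296.967032967033 [0.44436335 0.16117291 0.06      ]
marker 79 [[0.5589, 0.2472], [0.5582, 0.2318]] 220 232 248 255
0.195 56 [ 0.548 -0.146  0.214] [ 0.541 -0.154  0.207] [ 0.556 -0.139  0.22 ]
0.15 20 [ 0.545 -0.142  0.169] [ 0.541 -0.149  0.15 ] [ 0.552 -0.14   0.191]
0.11 116 [ 0.548 -0.147  0.13 ] [ 0.49 -0.21  0.11] [ 0.607 -0.08   0.15 ]
0.09 793 [ 0.547 -0.145  0.099] [ 0.486 -0.214  0.09 ] [ 0.611 -0.079  0.11 ]
0.06 90 [ 0.542 -0.137  0.08 ] [ 0.512 -0.182  0.074] [ 0.585 -0.111  0.084]
fir [ 0.74  -0.008  0.05 ]
nut [0.487 0.428 0.05 ]
par [ 0.498 -0.432  0.05 ]
```

View pics/c1.png

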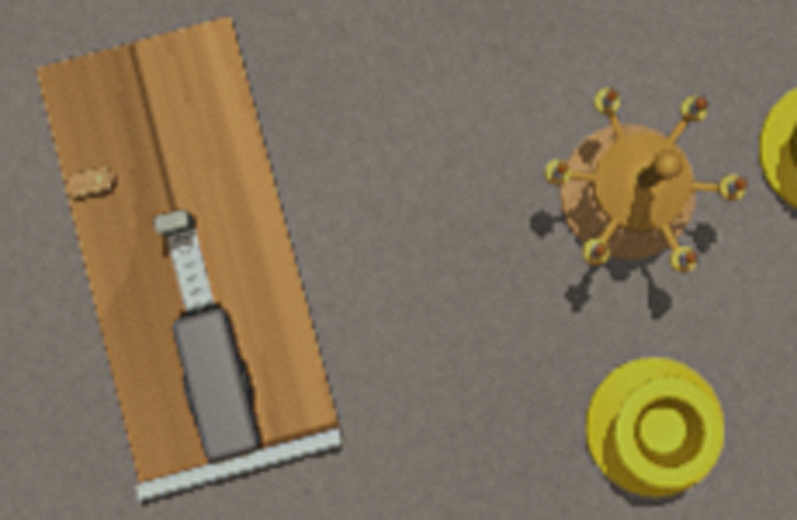

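The crop shows the tab at full-image pixel (250,264) and the marker's nose tip at (234,252), about 30 mm further along the blade. I'll move above the panel with the finger axis along the blade and refine with the wrist camera.

apply_moves([
  [[-1,150,-220,40,-0.5],[-1,150,-220,40,-0.5],[-1,150,-220,40,-0.5],[-1,150,-220,40,-0.5],[-1,150,-220,40,-0.5],[-1,295,-436,40,-0.995],[-1,295,-436,40,-0.995],[-1,295,-436,40,-0.995],[-1,295,-436,40,-0.995],[-1,295,-436,40,-0.995],[-1,295,-436,40,-0.995],[-1,295,-436,40,-0.995],[-1,295,-436,40,-0.995],[-1,295,-436,40,-0.995],[-1,295,-436,40,-0.995]],
])

```text
time_s: 1.6
tcp_pos: [0.4999, 0.1817, 0.2545]
tool_rot: [0.611, 0.792, -0.0, -0.0]
force: [-0.6, -0.1, -0.6]
grip_width: 0.0952
finger_force: 0.0
```

```bash
python3 - <<'E'
from h import *
s=snap('wrist','w1'); print(s['extrinsics'],s['K'])
st=robot.read_state(); print(st['tcp_pos'],st['tool_rot'],st['force'],st['time_s'],st['q'])
E
```

```text
[[ 9.67469072e-01  2.43201803e-01  6.96884292e-02  4.80540665e-01]
 [ 2.52989309e-01 -9.29974892e-01 -2.66726658e-01  2.59142131e-01]
 [-5.99146886e-05  2.75680219e-01 -9.61249402e-01  4.25932007e-01]
 [ 0.00000000e+00  0.00000000e+00  0.00000000e+00  1.00000000e+00]] [[407.43585559   0.         324.47397551]
 [  0.         407.43585559 240.49083496]
 [  0.           0.           1.        ]]
[0.4999826  0.18167205 0.25461493] [ 6.11080009e-01  7.91568833e-01  1.10542097e-05 -7.27706108e-05] [ 0.02453532 -0.14722538  0.73835147] 1.65 [ 2.47523620e-01 -1.61784044e-01  1.86488903e+00  1.29237857e-04
  1.43856019e+00 -8.44121981e-03]
```

View pics/w1.png

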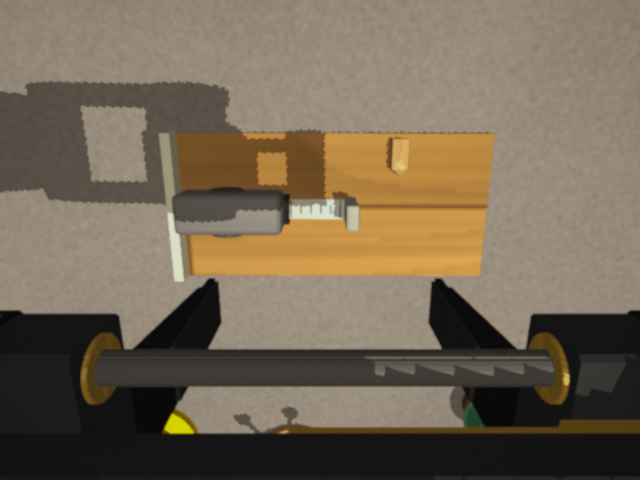

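The wrist view shows the tab's top at about (352,214), the marker's nose tip at about (399,173) and the panel aligned with the image. I'll zoom in and compute.

```bash
cat > n.py <<'E'
from h import *
def at(s,u,v,z):
    X=s['extrinsics'];d=X[:3,:3]@np.linalg.solve(s['K'],np.array([u,v,1.])); return X[:3,3]+d*(z-X[2,3])/d[2]
E
python3 - <<'E'
from n import *
s=np.load('w1.npz'); hsv=cv2.cvtColor(s['color'],cv2.COLOR_RGB2HSV).astype(int); v,u=np.mgrid[:480,:640]
R=(u>185)&(u<500)&(v>125)&(v<282)
m=(R&(hsv[...,1]>95)).astype(np.uint8); m=cv2.morphologyEx(m,cv2.MORPH_OPEN,np.ones((3,3)))
pts=np.array([at(s,a,b,.01)[:2] for a,b in zip(u[m>0],v[m>0])])
r=cv2.minAreaRect((pts*1000).astype(np.float32)); print(r,cv2.boxPoints(r))
w=cloud(s); T=(u>335)&(u<365)&(v>190)&(v<235)&(w[...,2]>.05); M=(u>385)&(u<412)&(v>132)&(v<178)&(w[...,2]>.02)&(w[...,2]<.03)
print('tab',T.sum(),w[T].mean(0),at(s,u[T].mean(),v[T].mean(),.06)); print('mark',M.sum(),w[M].mean(0),at(s,u[M].mean(),v[M].mean(),.024),at(s,399.5,166,.024),at(s,399.5,173,.010))
i=s['color'][120:245,320:440,::-1]; cv2.imwrite('pics/c2.png',cv2.resize(i,None,fx=4.8,fy=4.8,interpolation=2))
E
```

```text
((511.4754943847656, 181.29234313964844), (316.33441162109375, 150.43711853027344), 14.655773162841797) [[339.4234  214.04546]
 [377.4857   68.50307]
 [683.5276  148.53923]
 [645.46533 294.0816 ]]
tab 356 [0.52589267 0.18609174 0.0606415 ] [0.52596804 0.18598678 0.06      ]
mark 570 [0.55804947 0.24913336 0.02521208] [0.55827089 0.24915967 0.024     ] [0.56134158 0.23923155 0.024     ] [0.56627529 0.23184125 0.01      ]
```

View pics/c2.png

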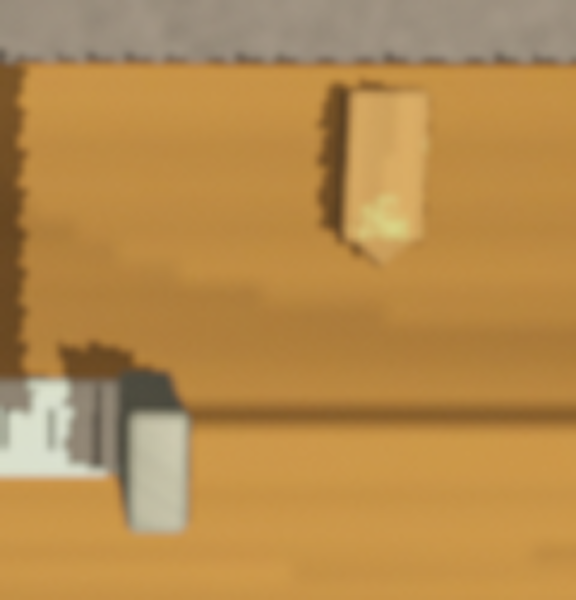

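The tab is at (0.526, 0.186) and the marker is about 47–48 mm further along panel x, at an angle of 0.256 rad. Descending with the fingers half open straddling the tab.

apply_moves([
  [[0,26,4.5,-100,0],[0,26,4.5,-100,0],[0,26,4.5,-100,0],[0,26,4.5,-150,0],[0,26,4.5,-190,0],[0,26,4.5,-210,0],[0,26,4.5,-224,0],[0,26,4.5,-224,0],[0,26,4.5,-224,0]],
])

```text
time_s: 2.55
tcp_pos: [0.5278, 0.1857, 0.0326]
tool_rot: [0.612, 0.791, 0.001, 0.001]
force: [0.2, 0.2, 0.3]
grip_width: 0.0474
finger_force: 0.0
```

apply_moves([
  [[0.8,0,0,0,0],[0.8,0,0,0,0],[0.8,0,0,0,0],[0.8,0,0,0,0],[0.8,0,0,0,0],[0.8,0,0,0,0]],
], grip_force=15)

```text
time_s: 3.15
tcp_pos: [0.5258, 0.1849, 0.0307]
tool_rot: [0.612, 0.791, -0.001, -0.001]
force: [-4.4, -1.5, 3.9]
grip_width: 0.0119
finger_force: 15.0
```

apply_moves([
  [[0.8,6,1.6,0,0],[0.8,12,3.1,0,0],[0.8,18,4.7,0,0],[0.8,24,6.3,0,0],[0.8,30,7.8,0,0],[0.8,36,9.4,0,0],[0.8,42,11,0,0],[0.8,46.5,12.1,0,0],[0.8,46.5,12.1,0,0],[0.8,46.5,12.1,0,0],[0.8,46.5,12.1,0,0]],
])

```text
time_s: 4.25
tcp_pos: [0.5727, 0.1971, 0.0307]
tool_rot: [0.612, 0.791, -0.0, -0.0]
force: [-4.2, -1.7, 4.5]
grip_width: 0.012
finger_force: 15.0
```

apply_moves([
  [[0,46.5,12.1,0,0],[0,0,0,0,0],[0,0,0,0,0],[0,0,0,0,0],[0,0,0,60,0],[0,0,0,110,0],[0,-10,0,160,0],[0,-30,-5,210,0],[0,-60,-10,230,0],[0,-60,-10,230,0],[0,-60,-10,230,0]],
])

```text
time_s: 5.35
tcp_pos: [0.5141, 0.1875, 0.2653]
tool_rot: [0.612, 0.791, 0.004, 0.003]
force: [-0.1, 0.4, -0.6]
grip_width: 0.0478
finger_force: 0.0
```

My first row there carried a stale shift of +46.5 mm, so the tab may have been dragged past the mark. Checking.

```bash
cat > chk.py <<'E'
from n import *
import sys
s=snap('wrist',sys.argv[1]); w=cloud(s); v,u=np.mgrid[:480,:640]
ex=np.array([.9675,.2530]);ey=np.array([-.2530,.9675]);O=np.array([.5097,.1808])
P=w[...,:2]-O; px=P@ex; py=P@ey
T=(px>-.01)&(px<.15)&(abs(py)<.02)&(w[...,2]>.053)&(w[...,2]<.07)
M=(px>.03)&(px<.1)&(py>.033)&(py<.072)&(w[...,2]>.0195)&(w[...,2]<.03)
for n,k,z in(('tab',T,.06),('mark',M,.024)):
    a=at(s,u[k].mean(),v[k].mean(),z); d=a[:2]-O; print(n,k.sum(),u[k].mean(),v[k].mean(),a.round(4),(d@ex).round(4),(d@ey).round(4))
E
python3 chk.py w2
```

```text
tab 343 386.402332361516 216.3877551020408 [0.5748 0.1985 0.06  ] 0.0675 0.0006
mark 544 379.74816176470586 155.84191176470588 [0.5582 0.2496 0.024 ] 0.0643 0.0543
```

View pics/w2.png

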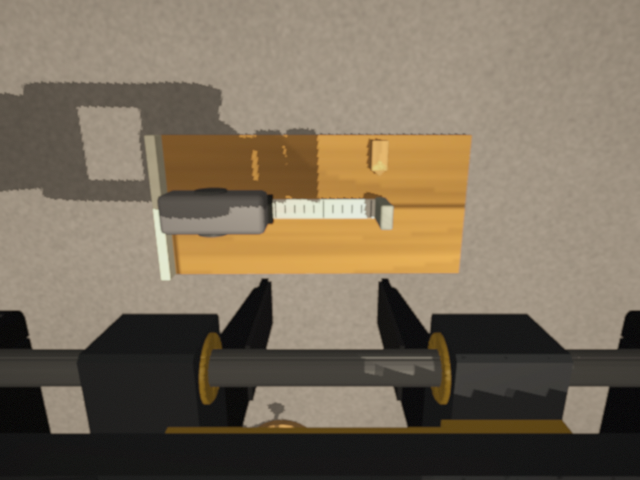

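The tab sits about 3 mm past the nose (panel x 67.5 against about 64.5), which is inside the 8 mm tolerance. Pixels are tab (387,216) and marker nose (379,172). Now to the chandelier.

apply_moves([
  [[0,10,-120,0,0],[0,10,-120,0,0],[0,10,-120,0,0],[0,34,-377,0,0],[0,34,-377,0,0],[0,34,-377,0,0],[0,34,-377,0,0],[0,34,-377,0,0],[0,34,-377,0,0],[0,34,-377,0,0],[0,34,-377,0,0],[0,34,-377,0,0]],
])

```text
time_s: 6.6
tcp_pos: [0.5472, -0.1883, 0.2601]
tool_rot: [0.611, 0.792, 0.0, -0.0]
force: [0.1, 0.2, 0.1]
grip_width: 0.0475
finger_force: 0.0
```

```bash
python3 - <<'E'
from n import *
s=snap('wrist','w3'); w=cloud(s); v,u=np.mgrid[:480,:640]; print(robot.read_state()['tcp_pos'],robot.read_state()['q'])
N=(abs(w[...,0]-.548)<.09)&(abs(w[...,1]+.146)<.09)&(v<300)
for a,b in((.2,.22),(.14,.2),(.125,.145),(.09,.11)):
    k=N&(w[...,2]>a)&(w[...,2]<b); p=w[k]; print(a,k.sum(),p.mean(0).round(4),p.min(0).round(3),p.max(0).round(3),at(s,u[k].mean(),v[k].mean(),.211).round(4))
E
```

```text
[ 0.54721166 -0.18819144  0.26040742] [-4.24135738e-01 -5.74919285e-02  1.75954705e+00  2.73085181e-04
  1.43990984e+00 -6.80316492e-01]
0.2 832 [ 0.5471 -0.1448  0.2153] [ 0.539 -0.155  0.209] [ 0.556 -0.137  0.22 ] [ 0.5475 -0.1455  0.211 ]
0.14 191 [ 0.5447 -0.1408  0.1678] [ 0.541 -0.148  0.14 ] [ 0.552 -0.139  0.196] [ 0.542 -0.136  0.211]
0.125 902 [ 0.5477 -0.1434  0.1343] [ 0.489 -0.209  0.125] [ 0.606 -0.082  0.145] [ 0.5423 -0.1339  0.211 ]
0.09 6745 [ 0.5458 -0.1416  0.1   ] [ 0.484 -0.212  0.091] [ 0.61  -0.077  0.11 ] [ 0.5397 -0.131   0.211 ]
```

View pics/w3.png

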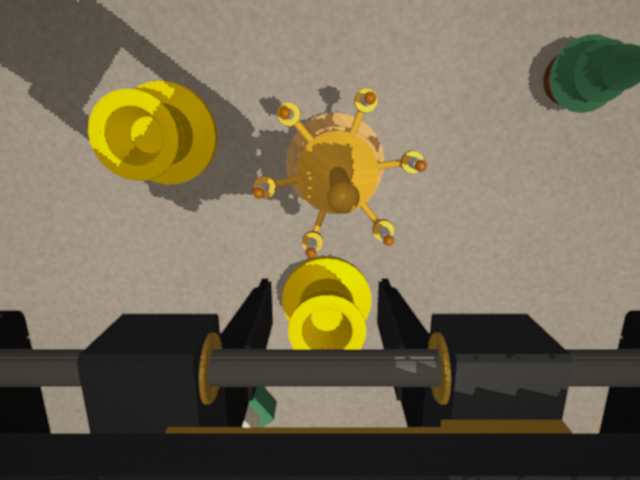

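The wrist view has the end ball at about (343,190), giving an axis at (0.5475, -0.1455). I'll move over it, descend, and close.

apply_moves([
  [[0,0,25,0,0],[0,0,43,0,0],[0,0,43,0,0],[0,0,43,-30,0],[0,0,43,-60,0],[0,0,43,-85,0],[0,0,43,-99,0],[0,0,43,-99,0],[0,0,43,-99,0],[0,0,43,-99,0]],
])

```text
time_s: 7.65
tcp_pos: [0.5483, -0.1472, 0.1637]
tool_rot: [0.612, 0.791, 0.0, 0.002]
force: [-1.0, 0.3, 0.9]
grip_width: 0.0473
finger_force: 0.0
```

apply_moves([
  [[0.9,0,0,0,0],[0.9,0,0,0,0],[0.9,0,0,0,0],[0.9,0,0,0,0],[0.9,0,0,0,0],[0.9,0,0,0,0]],
], grip_force=25)

```text
time_s: 8.25
tcp_pos: [0.547, -0.1468, 0.1618]
tool_rot: [0.612, 0.791, -0.0, -0.0]
force: [-1.0, -0.0, 0.9]
grip_width: 0.0164
finger_force: 25.0
```

apply_moves([
  [[0.9,0,0,0,0],[0.9,0,0,0,0],[0.9,0,0,0,0]],
])

```text
time_s: 8.55
tcp_pos: [0.5471, -0.1469, 0.1618]
tool_rot: [0.612, 0.791, -0.0, 0.0]
force: [-0.9, -0.8, 2.3]
grip_width: 0.0166
finger_force: 25.0
```

```bash
python3 - <<'E'
from n import *
s=snap('side','s2'); i=s['color'][120:270,260:460,::-1]; cv2.imwrite('pics/c3.png',cv2.resize(i,None,fx=4,fy=4,interpolation=2))
E
```

```text
(no output)
```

View pics/c3.png

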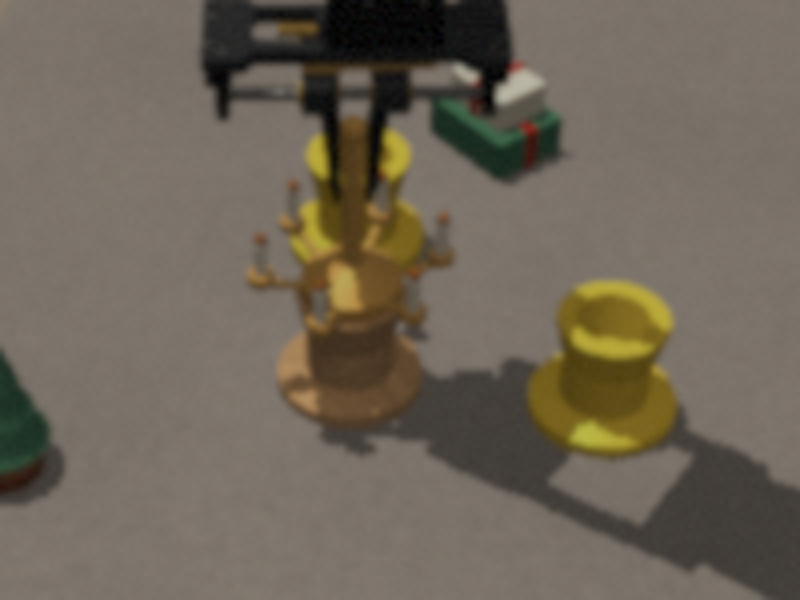

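The fingers are on the upper stem, but 16.6 mm is wider than the 14 mm stem, so the pad tops probably touch the ball. I'll regrip 10 mm lower.

apply_moves([
  [[0.3,0,0,0,0],[0.3,0,0,0,0],[0.3,0,0,0,0],[0.3,0,0.5,-10,0],[0.3,0,0.5,-10,0],[0.3,0,0.5,-10,0],[0.9,0,0.5,-10,0],[0.9,0,0.5,-10,0],[0.9,0,0.5,-10,0],[0.9,0,0.5,-10,0],[0.9,0,0.5,-10,0]],
], grip_force=30)

```text
time_s: 9.7
tcp_pos: [0.5471, -0.1464, 0.1518]
tool_rot: [0.612, 0.791, -0.0, 0.0]
force: [-0.4, -0.4, 1.1]
grip_width: 0.0148
finger_force: 29.6
```

apply_moves([
  [[0.9,0,0,8,0],[0.9,0,0,20,0],[0.9,0,0,35,0],[0.9,0,0,50,0],[0.9,0,0,65,0],[0.9,0,0,80,0],[0.9,0,0,95,0],[0.9,0,0,105,0],[0.9,0,0,110,0],[0.9,0,0,110,0],[0.9,0,0,110,0],[0.9,0,0,110,0],[0.9,0,0,110,0]],
])

```text
time_s: 11.0
tcp_pos: [0.5467, -0.1461, 0.2607]
tool_rot: [0.612, 0.791, -0.0, -0.001]
force: [-1.1, -0.0, -3.9]
grip_width: 0.0151
finger_force: 29.9
```

apply_moves([
  [[0.9,1,12,0,0],[0.9,3,35,0,0],[0.9,5,60,0,0],[0.9,7,85,0,0],[0.9,9,110,0,0],[0.9,11,135,0,0],[0.9,13,160,0,0],[0.9,15,185,0,0],[0.9,17,210,0,0],[0.9,19,235,0,0],[0.9,21,260,0,0],[0.9,23,285,0,0],[0.9,25,310,0,0],[0.9,27,330,0,0],[0.9,28,341,0,0],[0.9,28,345,0,0],[0.9,28,345,0,0],[0.9,28,345,0,0],[0.9,28,345,0,0],[0.9,28,345,0,0]],
])

```text
time_s: 13.0
tcp_pos: [0.5752, 0.198, 0.2617]
tool_rot: [0.612, 0.791, 0.0, 0.0]
force: [-0.5, 0.1, -3.7]
grip_width: 0.015
finger_force: 29.9
```

```bash
python3 - <<'E'
from n import *
print(robot.read_state())
s=snap('side','s3'); w=cloud(s); i=s['color'][150:390,180:480,::-1]; cv2.imwrite('pics/c4.png',cv2.resize(i,None,fx=2.5,fy=2.5,interpolation=2))
N=(abs(w[...,0]-.575)<.09)&(abs(w[...,1]-.198)<.09)
for a,b in((.15,.185),(.19,.215),(.22,.25)):
    k=N&(w[...,2]>a)&(w[...,2]<b); p=w[k]; print(a,k.sum(),p.mean(0).round(4),p.min(0).round(3),p.max(0).round(3))
E
```

```text
{'time_s': 13.0, 'q': array([ 2.43343171e-01,  7.79432263e-03,  1.69328492e+00, -8.36561173e-05,
        1.44042029e+00, -9.56155928e-03]), 'qd': array([ 3.36565154e-03, -4.57744003e-04,  1.18084857e-03,  9.68993077e-05,
       -6.74716594e-04, -1.47437815e-04]), 'effort': array([ 4.36681719e-02, -3.90956426e+01, -3.87273002e+01,  6.26743748e-02,
        3.83130857e-02, -5.60361605e-04]), 'tcp_pos': array([0.57518747, 0.1979999 , 0.26172891]), 'tool_rot': array([6.12279401e-01, 7.90641468e-01, 1.08337937e-05, 6.14060691e-05]), 'force': array([-0.48544344,  0.12546995, -3.71215273]), 'moment': array([-0.12062436,  0.07371419, -0.03007415]), 'finger_force': 29.9402482167352, 'grip_width': 0.015009225631498889}<stdin>:6: RuntimeWarning: Mean of empty slice.
  ret = um.true_divide(
Traceback (most recent call last):
ValueError: zero-size array to reduction operation minimum which has no identity
```

View pics/c4.png

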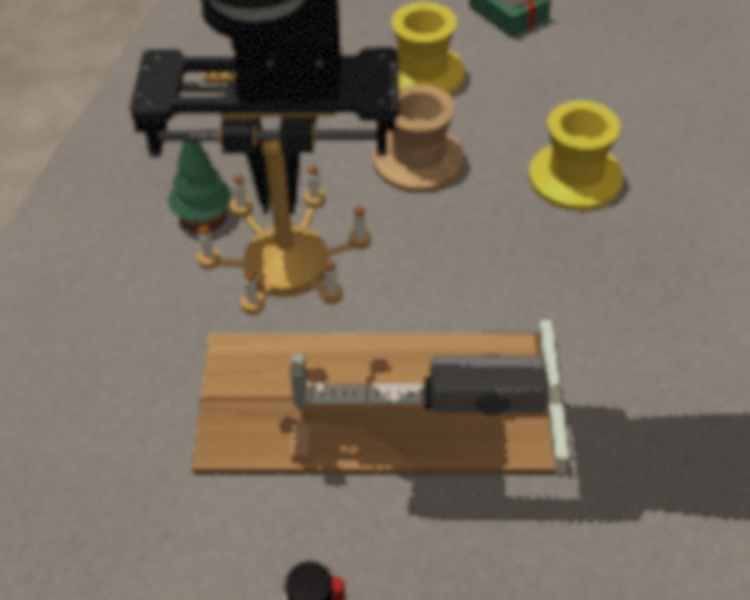

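The chandelier is held above the tab at crop (285,250), with the tab at (298,365) and the marker at (301,440). The stem looks slightly tilted, so I'll measure its axis.

```bash
python3 - <<'E'
from n import *
s=np.load('s3.npz'); w=cloud(s); v,u=np.mgrid[:480,:640]; c=s['color']; hsv=cv2.cvtColor(c,cv2.COLOR_RGB2HSV).astype(int)
N=(np.hypot(w[...,0]-.575,w[...,1]-.198)<.085)&(w[...,2]>.14)&(w[...,2]<.31)&(hsv[...,1]>100)
print(N.sum(),np.histogram(w[N][:,2],bins=np.arange(.14,.32,.01)))
# hub top disc: brass points within crop region
H=N&(u>276)&(u<312)&(v>240)&(v<268); p=w[H]
st=N&(u>286)&(u<297)&(v>206)&(v<244)
def plane(p):
    for _ in range(4):
        m=np.median(p,0); A=np.c_[p[:,:2]-m[:2],np.ones(len(p))]; k=np.linalg.lstsq(A,p[:,2],rcond=None)[0]; r=p[:,2]-A@k; p=p[abs(r)<2*r.std()+1e-4]
    return m,k,r.std(),len(p)
print('hub',plane(p)); q=w[st]
for a in np.arange(.2,.3,.015):
    z=q[(q[:,2]>a)&(q[:,2]<a+.015)]; print(round(a,3),len(z),np.median(z,0).round(4) if len(z) else '')
# candle orange tips
O=(np.hypot(w[...,0]-.575,w[...,1]-.198)<.1)&(w[...,2]>.2)&(w[...,2]<.28)
R=O&(((hsv[...,0]<12)|(hsv[...,0]>172))&(hsv[...,1]>90)&(c[...,0]>90))
n,l,stt,cc=cv2.connectedComponentsWithStats(R.astype(np.uint8))
print([(cc[i].round().tolist(),int(stt[i,4]),np.nanmedian(w[l==i],0).round(4).tolist()) for i in range(1,n) if stt[i,4]>3])
E
```

```text
1365 (array([  0,   0,   0,   0,   0,  56, 449, 504,  30,  33,  90,  22,  26,
        37,  36,  39,  43]), array([0.14, 0.15, 0.16, 0.17, 0.18, 0.19, 0.2 , 0.21, 0.22, 0.23, 0.24,
       0.25, 0.26, 0.27, 0.28, 0.29, 0.3 , 0.31]))
hub (array([0.5685762 , 0.20808923, 0.20881411]), array([ 0.03857369, -0.10013014,  0.2088736 ]), np.float64(0.004248390334262434), 636)
0.2 5 [0.5933 0.1803 0.2097]
0.215 4 [0.5762 0.1939 0.2292]
0.23 31 [0.5731 0.2008 0.2384]
0.245 34 [0.5725 0.201  0.2524]
0.26 48 [0.5732 0.2012 0.2692]
0.275 46 [0.5717 0.2014 0.2827]
0.29 54 [0.5725 0.2015 0.2973]
[]
```

The stem is vertical to about 0.02 rad. The tip is within about 4 mm of the tab sideways and about 100 mm above it, and the arm is still. Handing in.

```bash
python3 -c "
from bench import robot
print(robot.close_job())"
```

```text
the job is handed in; nothing more can be done
None
```

I handed the job in with the chandelier held upright and still about 10 cm over the tab, its tip within about 4 mm sideways; the tape is let go about 3 mm past the marker's nose, because one stray move dragged it slightly (limit 8 mm), and no verdict came back.

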